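Feed the bearing, close the double-lidded tin, take off the outer lid

TASK

Push the sprung slide's tab fully home towards the open tin so that the bearing drops in, and let the slide spring back. Then carry the nested lids from the tray together by the inner lid's stem, set them gently in place on the tin without dropping them, let go, and lift the outer lid alone by its two ears, leaving the inner lid seated undisturbed. Finish while still holding the outer lid in the air over the tin, well clear of the stem, and leave everything else on the shelf where it is.

Things in the scene. Friction and masses are not known exactly. Their poses are not given: they have to be found in the camera images.
- station: fixed bearing station, a dark base plate carrying a round open steel tin and, beside it, an aluminium riser block with the feed slide on top. Origin: on the shelf surface under the tin's centre, z up; its +x points from the tin's centre to the feed slide. Riser block: from 62 to 165 mm along +x, 50 mm wide, top 67 mm above the shelf; on it two low rails (tops 75 mm above the shelf, from 74 to 150 mm along +x) guide the bearing and the slide
- tin_mouth (a point): centre of the tin's mouth, level with its rim, 65 mm above the shelf; same axes as the station. Tin: inside radius 52 mm, outside radius 55 mm, inside floor 57 mm below the rim; nothing in it at first
- feed_tab (a point): middle of the back face (the face away from the tin) of the slide's upright tab, 97 mm above the shelf; same axes as the station, the face looks along +x. The tab is a dark steel plate 36 mm wide (station y), 6 mm thick, from 79 to 115 mm above the shelf, standing 128 mm from the tin's centre at rest; behind it nothing rises above 75 mm over the shelf. Push it along the station's -x
- feed (a joint): travel of the slide towards the tin, m: 0 at rest, 0.048 fully home against its stop. A spring resists with about 2.5 N at rest growing to 6.5 N, and brings it back when let go. Its front pushes the bearing along the rails and over the tin's rim
- bearing_centre (a point): centre of a steel skate bearing (22 mm outside, 7 mm thick, 12 g) lying flat in the slide's channel on the riser, between the slide and the tin
- tray: fixed stainless parts tray, 170 x 170 mm outside, 14 mm high, floor 3 mm thick; origin under its centre. The nested lids start in it
- inner_lid: loose inner lid, steel, about 0.22 kg: origin at the centre of its underside, z up. From below: a plug of radius 49 mm and 8 mm deep, bevelled to radius 44 mm at its foot, that drops into the tin; a plate of radius 57 mm, 4 mm thick (8 to 12 mm up) that rests on the rim; a round upright stem 22 mm across from 12 to 54 mm up. Seated, its origin is 8 mm below the tin's rim
- stem_grip (a point): point on the axis of the inner lid's stem, 40 mm above the lid's underside (14 mm below the stem's top), where it is gripped from above; z up
- outer_lid: loose outer lid, dark steel, about 0.14 kg: origin at the centre of its underside, z up. A flat ring of outer radius 58 mm, 4 mm thick, with a hole of radius 15 mm through which the inner lid's stem stands up, and two upright ears. It lies loosely on the inner lid (its origin 12 mm above the inner lid's), so lifting the inner lid's stem brings both, lifting the outer lid's ears brings the outer alone
- ears_grip (a point): point midway between the outer lid's two ears, 27 mm above that lid's underside; axes of the outer lid. The ears are flat plates 4 mm thick, 24 mm wide, from 4 to 40 mm above the lid's underside, standing on its x axis either side of the stem: 56 mm over their outer faces, 48 mm between their inner faces. Grip the ears together from outside along x; grip the stem between them along y (the space beside the stem along y is free)
- wheel_a: bystander: yellow skate wheel lying flat, 52 mm across, 32 high, solid; origin under its centre
- wheel_b: bystander: the other yellow skate wheel, same size, lying flat further out
- skate_tool: bystander: black T-shaped skate tool lying flat, about 115 x 42 x 12 mm; origin under the middle of its handle
- jar: bystander: white push-top dispenser jar, 66 mm across, 103 mm high; origin under its centre
- riser: bystander: flat aluminium riser pad 90 x 55 x 12 mm; origin under its centre
- driver: bystander: screwdriver lying on the shelf
- oil_can: bystander: grey can 60 mm across, 100 mm high; origin under its centre

How it is judged:
By the outcome, as a careful person would: the job done as asked, in the order asked, and still so for the second after the job is handed in, while the arm keeps its last pose, push and grip.
It also fails if it takes over 72 s, if anything falls off the work surface, if the arm or the gripper's body presses on something with over 40 N, if the wrist force passes 120 N, or if a joint passes its speed limit or range.

ROBOT

A 7-joint arm with a two-finger parallel gripper is mounted at the origin on the work surface. World frame = base frame: x ahead of the robot, y to its left, z up, the work surface at z = 0. Lengths are in m, angles in rad, forces in N, time in s.
With the tool pointing down it reaches from about 0.425 to 0.95 m from the base axis. Payload 16.7 kg.
Tool frame: the origin (TCP) lies between the finger pads; the fingertips stand 22 mm ahead of it and the grasp point (between the pads) lies 3 mm ahead of it; z points along the fingers, y is the line along which they close (so a half turn about z gives the same grasp; the last joint's range is limited). The gripper opens to 94 mm and grips with 3 to 60 N. Pads are 16 mm wide; open, the fingers measure 119 mm over their backs; the gripper's body (75 mm by 177 mm) begins 78 mm behind the grasp point.
Start: joints at [-1.355, 0.426, 0.074, 1.606, -0.034, 1.111, -0.067], TCP at [0.241, 0.63, 0.227] pointing down, gripper open.
Joint ranges: [-2.85, 2.85], [-0.5, 2.14], [-1.23, 1.37], [0.21, 2.46], [-1.02, 4.16], [0.16, 2.05], [-2.73, 2.73]. Speed limits (rad/s): [1.89, 1.89, 2.39, 2.39, 3.01, 3.01, 3.01].

INTERFACE

Orientations are given as a rotation vector (axis times angle).
In Python, from workcell import r gives the robot as it stands.
- The arm moves only by the shell command python3 -m handwheel 'ROWS'. ROWS is a JSON object of lists of equal length, an entry for each row: "travel": the shift along the world's x, y, z in m, a list of three; "turn": the turn about the world's z in rad; "claw": the closure in counts, from 0 (fully open) to 255 (shut). A call has 1 to 8 rows; each row shifts and turns the commanded pose from where the row before left it; what a row does not reach is not made up. A row lasts 1/10 s, in which the tool goes at most 50 mm and 8.59 degrees, less where a joint would pass 70% of its speed; a pose out of reach is approached as far as the arm can. A call with a gripper value outside its range is refused whole. The fingers move at their own pace and stop on an object; the grip force is fixed at half the most. Time passes only in rows, so rows that do not move let the fingers close. It gives the time, the measured TCP pose, the force, the opening and the grip force at its end, in the units of the state.
- r.state(): the state, without advancing time (a new reading comes with each control period).
- r.capture(name): name is "scene" or "top" or "wrist"; returns (picture, depth): 420x560x3 uint8, red, green, blue; 420x560 float32, m along the optical axis (not along the pixel's ray), 0 where there is no reading.
- r.camera_model(name): a dict with "fx", "fy", "cx", "cy" (pixels), "rvec" (rotation vector, rad) and "tvec" (3), from world to camera coordinates, as OpenCV has them. Camera axes: x right, y down, z forward; pixel columns grow to the right and rows downward; lengths in m; the calibration is good to about 2 mm. A picture is of the moment at which its call begins: read the wrist's pose just before it. camera_model takes no time and is no camera call; for the wrist camera it gives the pose at the moment of the call.
- r.sign_off(): hands the job in; it is judged then, once.
The state is a dict: "time": time; "q": joint angles; "dq": joint speeds; "effort": joint torques, N m; "position": TCP position; "tool_rot": TCP orientation; "force": force on the tool from outside, world axes, zero at the start; "ft_torque": the same for the moment, N m; "gripper_width": finger opening in m; "gripper_force": force on a finger pad.
Only numpy, scipy, OpenCV 4.12 (cv2) and the standard library are available. Lean on these libraries where they do the work, as an engineer would, in place of code of your own. Each camera call takes 0.05 s, during which the arm holds its last target. There are 200 camera calls.

## Working session

There is one attempt and no reset: what is moved stays moved. The work goes in short steps, Python scripts to look and compute and a shell command to move; the robot and the scene stay as the last step left them, time stands still between calls to the robot, and variables do not carry over. Pictures are saved under pics/ and viewed, at most 10 in all, crops included, and the job is handed in when it is done.

```bash
ls; mkdir -p pics; python3 - <<'E'
from workcell import r
import numpy as np,cv2,pickle
s=r.state();print(s)
d={}
for n in("scene","top"):
    m=r.camera_model(n);p,z=r.capture(n);d[n]=(m,p,z)
    print(n,m);cv2.imwrite(f"pics/{n}0.png",p[:,:,::-1])
pickle.dump(d,open("d0.pkl","wb"))
E
```

```text
pics
{'time': 0.0, 'q': array([-1.35450417,  0.42672402,  0.07383121,  1.60660446, -0.03411062,
        1.11079265, -0.06711014]), 'dq': array([ 0.00030527, -0.00024246, -0.00172278, -0.00069873,  0.00024176,
       -0.00030854,  0.00088892]), 'effort': array([ 8.74670313e-04, -9.35824800e+01,  3.66653793e+00, -4.54198086e+01,
       -4.90230240e-02,  2.02556112e-02,  1.76423810e-04]), 'position': array([0.24130626, 0.62995557, 0.22678145]), 'tool_rot': array([-5.71402493e-01, -3.08903212e+00,  1.97933840e-03]), 'force': array([ 0.18147659,  0.21849526, -0.4441401 ]), 'ft_torque': array([0.0499481 , 0.01868212, 0.02964902]), 'gripper_force': 0.0, 'gripper_width': 0.09368844981335196}
scene {'fx': 439.26181275739515, 'fy': 439.26181275739515, 'cx': 286.28067123724907, 'cy': 207.14690640628126, 'rvec': array([ 0.72444252,  2.6942547 , -0.97042928]), 'tvec': array([ 0.56450997, -0.11053734,  1.36422224])}
top {'fx': 382.07886673400486, 'fy': 382.07886673400486, 'cx': 280.3553026712615, 'cy': 212.14349299840336, 'rvec': array([ 1.98260789, -2.22678029,  0.25796471]), 'tvec': array([-0.01846108,  0.63775154,  0.79283287])}
```

View pics/top0.png

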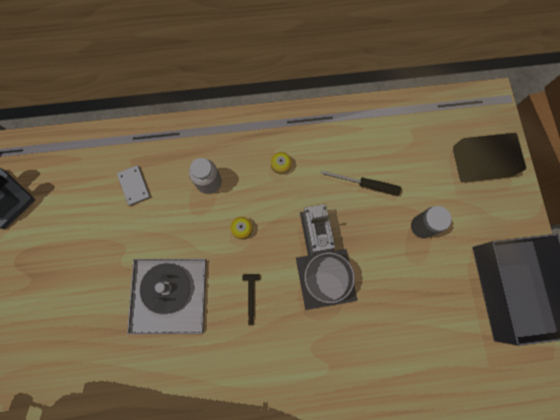

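View pics/scene0.png

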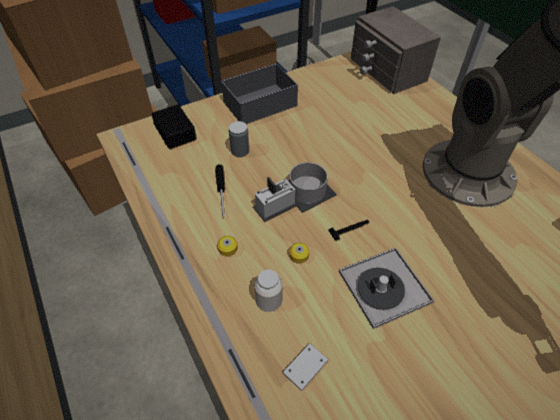

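The top view shows the lids in the tray at about (165,288), the tin at (330,278) and the feed slide at (318,228), running up from the tin. The scene view shows the same layout, with the tab at about (270,187). Next I'll turn the depth into points.

```bash
cat > h.py <<'E'
import numpy as np,cv2
def cam(m): return cv2.Rodrigues(m["rvec"])[0],np.array(m["tvec"])
def cloud(m,z):
    R,t=cam(m);v,u=np.indices(z.shape)
    c=np.stack([(u-m["cx"])/m["fx"]*z,(v-m["cy"])/m["fy"]*z,z],-1)
    w=(c-t)@R; w[z<=0]=np.nan; return w
def ray(m,uv,h):
    R,t=cam(m);uv=np.atleast_2d(uv).astype(float)
    d=np.c_[(uv[:,0]-m["cx"])/m["fx"],(uv[:,1]-m["cy"])/m["fy"],np.ones(len(uv))]@R
    o=-R.T@t; return o+d*((h-o[2])/d[:,2])[:,None]
def circ(p):
    A=np.c_[2*p,np.ones(len(p))];x=np.linalg.lstsq(A,(p**2).sum(1),rcond=None)[0]
    return x[:2],np.sqrt(x[2]+x[:2]@x[:2])
E
python3 - <<'E'
import pickle;from h import *
d=pickle.load(open("d0.pkl","rb"))
for n,boxes in dict(top=dict(tin=(298,245,362,312),slide=(298,198,345,256),lids=(128,255,210,337)),scene=dict(tin=(280,155,335,210),slide=(248,172,300,222),lids=(338,248,432,326))).items():
    m,p,z=d[n];w=cloud(m,z);R,t=cam(m);print(n,"eye",-R.T@t)
    for k,(a,b,c,e) in boxes.items():
        q=w[b:e,a:c].reshape(-1,3);q=q[~np.isnan(q[:,0])];
        print(k,np.histogram(q[:,2],bins=np.arange(-.01,.13,.01))[0])
        for lo,hi in((.057,.073),(.1,.13),(.045,.075),(.01,.03)):
            s=q[(q[:,2]>lo)&(q[:,2]<hi)]
            if len(s)>8: print("  ",lo,hi,len(s),s.mean(0).round(4),s.min(0).round(3),s.max(0).round(3))
    tin=boxes["tin"];W=w[tin[1]:tin[3],tin[0]:tin[2]]
    for nm,bx,sc in(("a",(298,198,362,312),5),("b",(128,255,210,337),7)) if n=="top" else (("a",(240,155,340,225),6),("b",(338,248,432,326),7)):
        a,b,c,e=bx;cv2.imwrite(f"pics/{n}_{nm}.png",cv2.resize(p[b:e,a:c,::-1],None,fx=sc,fy=sc,interpolation=cv2.INTER_CUBIC))
a=cv2.imread("pics/top_a.png");b=cv2.imread("pics/top_b.png")
H=580;f=lambda i:cv2.resize(i,None,fx=380/max(i.shape[:2])*1,fy=380/max(i.shape[:2]))
def pad(i,w,h):
    o=np.zeros((h,w,3),np.uint8);o[:i.shape[0],:i.shape[1]]=i[:h,:w];return o
c=cv2.imread("pics/scene_a.png");e=cv2.imread("pics/scene_b.png")
g=lambda i:pad(cv2.resize(i,None,fx=min(400/i.shape[1],300/i.shape[0]),fy=min(400/i.shape[1],300/i.shape[0])),400,300)
cv2.imwrite("pics/m0.png",np.vstack([np.hstack([g(a),g(b)]),np.hstack([g(c),g(e)])]))
E
```

```text
top eye [ 0.43737946 -0.06675333  0.91645785]
tin [ 803 2689  140   72   72   79   75  329   17    0    0    0    0    0]
   0.057 0.073 367 [ 0.4975 -0.182   0.0643] [ 0.421 -0.236  0.057] [ 0.55  -0.128  0.073]
   0.045 0.075 457 [ 0.4962 -0.1842  0.0618] [ 0.421 -0.236  0.045] [ 0.551 -0.128  0.073]
   0.01 0.03 212 [ 0.4837 -0.1888  0.0169] [ 0.42  -0.234  0.01 ] [ 0.558 -0.128  0.03 ]
slide [907 618  29  25  33  38  39 603 299  39  14  16  48   0]
   0.057 0.073 704 [ 0.5822 -0.1746  0.0665] [ 0.521 -0.211  0.057] [ 0.64  -0.148  0.073]
   0.1 0.13 64 [ 0.5986 -0.1741  0.1118] [ 0.596 -0.192  0.101] [ 0.602 -0.157  0.117]
   0.045 0.075 858 [ 0.581  -0.1743  0.0668] [ 0.521 -0.211  0.046] [ 0.64  -0.148  0.075]
   0.01 0.03 54 [ 0.5688 -0.1606  0.0197] [ 0.535 -0.2    0.01 ] [ 0.636 -0.148  0.03 ]
lids [ 717 3492 1927  395   20   18  124    1    0    0    0    0    0    0]
   0.057 0.073 29 [0.4951 0.1909 0.058 ] [0.469 0.177 0.057] [0.517 0.2   0.061]
   0.045 0.075 132 [0.4957 0.1915 0.0549] [0.466 0.175 0.045] [0.525 0.209 0.061]
   0.01 0.03 2322 [0.4917 0.1926 0.0176] [0.38
[... 469 characters left out ...]
  20  23  23  29   0]
   0.057 0.073 456 [ 0.5904 -0.1673  0.066 ] [ 0.509 -0.222  0.057] [ 0.642 -0.144  0.073]
   0.1 0.13 52 [ 0.602  -0.1723  0.11  ] [ 0.596 -0.192  0.1  ] [ 0.606 -0.155  0.118]
   0.045 0.075 643 [ 0.5882 -0.166   0.0638] [ 0.501 -0.226  0.045] [ 0.642 -0.144  0.075]
   0.01 0.03 235 [ 0.5736 -0.1677  0.0199] [ 0.473 -0.234  0.01 ] [ 0.642 -0.145  0.03 ]
lids [2226 3164 1433  258   60   50  108    1    0    0    0    0    0    0]
   0.057 0.073 24 [0.4994 0.1943 0.058 ] [0.489 0.186 0.057] [0.508 0.204 0.061]
   0.045 0.075 131 [0.4994 0.1946 0.0536] [0.468 0.177 0.045] [0.528 0.211 0.061]
   0.01 0.03 1691 [0.4979 0.1972 0.0172] [0.389 0.097 0.01 ] [0.574 0.283 0.029]
```

View pics/m0.png

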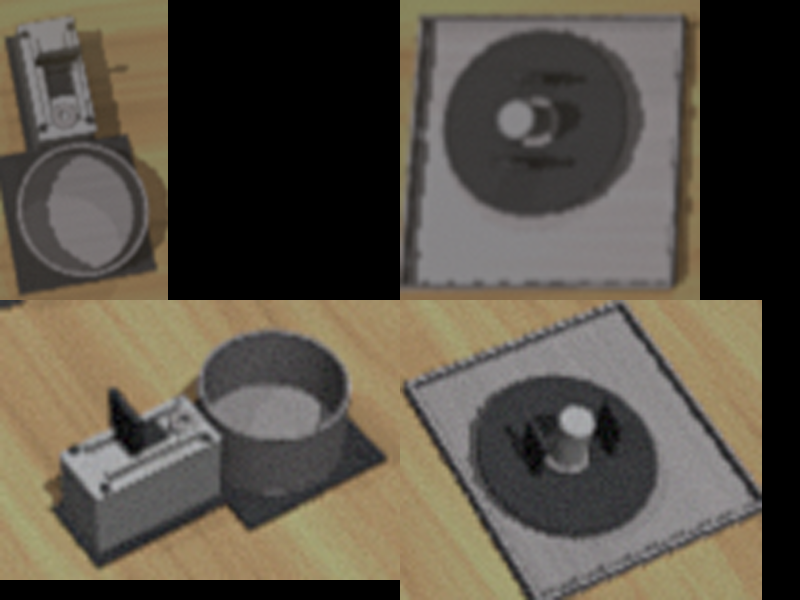

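The crops show the tab edge-on above the slide with the bearing in front of it, and an empty tin. The stem stands between the two ears, which are separated roughly along world x. Next I'll fit exact poses from both views.

```bash
python3 - <<'E'
import pickle;from h import *
d=pickle.load(open("d0.pkl","rb"))
for n in d:
    m,p,z=d[n];w=cloud(m,z).reshape(-1,3);g=p.reshape(-1,3).mean(1);ok=~np.isnan(w[:,0]);w=w[ok];g=g[ok]
    near=lambda c,r,lo,hi:(np.hypot(w[:,0]-c[0],w[:,1]-c[1])<r)&(w[:,2]>lo)&(w[:,2]<hi)
    c=np.array([.478,-.184])
    for _ in range(6):
        rr=np.hypot(*(w[:,:2]-c).T);s=(abs(rr-.0535)<.006)&(abs(w[:,2]-.065)<.004);q=w[s,:2]
        a=np.arctan2(*(q-c).T[::-1]);c,R=circ(q[abs(a)>.55])
    print(n,"tin",c,R,"z",np.median(w[s,2]))
    s=near((.59,-.174),.08,.064,.082)&(np.hypot(*(w[:,:2]-c).T)>.06)
    rect=cv2.minAreaRect(w[s,:2].astype(np.float32)*1000);print(" riser rect",rect);
    rc=np.array(rect[0])/1000;print(" yaw tin->riser",np.degrees(np.arctan2(*(rc-c)[::-1])),np.linalg.norm(rc-c))
    s=near((.6,-.174),.05,.095,.13);t=w[s];print(" tab",t.mean(0),"yaw from tab",np.degrees(np.arctan2(*(t.mean(0)[:2]-c)[::-1])),np.linalg.norm(t.mean(0)[:2]-c),"dir",cv2.fitLine(t[:,:2].astype(np.float32),cv2.DIST_L2,0,.001,.001).ravel()[:2])
    # ring
    s=near((.496,.193),.075,.014,.026)&(g<95);q=w[s,:2].astype(np.float32)*1000;print(" ring",cv2.minEnclosingCircle(q),np.median(w[s,2]),q.mean(0),s.sum())
    s=near((.496,.193),.06,.05,.062);st=w[s&(g>120)];ea=w[near((.496,.193),.06,.03,.056)&(g<70)]
    print(" stem",st.mean(0),len(st));
    e1=ea[ea[:,0]>.51];e2=ea[ea[:,0]<.485];print(" ears",len(e1),len(e2),e1.mean(0),e2.mean(0))
    for e in(e1,e2):print("  dir",cv2.fitLine(e[:,:2].astype(np.float32),cv2.DIST_L2,0,.001,.001).ravel()[:2],e.min(0),e.max(0))
E
```

```text
scene tin [ 0.47661883 -0.18010548] 0.0531880507649023 z 0.06353662168036915
 riser rect ((589.82275390625, -173.19131469726562), (102.86979675292969, 53.1724739074707), 4.6835832595825195)
 yaw tin->riser 3.495116858345317 0.1134148761199076
 tab [ 0.60210464 -0.17159436  0.10783735] yaw from tab 3.880164539294925 0.1257741118269847 dir [ 0.10674777 -0.9942861 ]
 ring ((505.5683288574219, 191.60565185546875), 65.7325668334961) 0.018287033501546143 [502.3849  197.01053] 1257
 stem [0.49781321 0.1930593  0.05633473] 51
 ears 51 54 [0.52426043 0.18902505 0.04454781] [0.4736918  0.20057316 0.04415672]
  dir [0.23223391 0.97265995] [0.51947074 0.1765516  0.03064046] [0.52814922 0.200812   0.0559384 ]
  dir [0.22467388 0.974434  ] [0.46754804 0.18764903 0.03050039] [0.47731233 0.21218792 0.05547858]
top tin [ 0.47479459 -0.18199439] 0.053295681582216446 z 0.06415630697192587
 riser rect ((587.855224609375, -175.60142517089844), (102.89818572998047, 49.69634246826172), 3.4697396755218506)
 yaw tin->riser 3.2363167481833583 0.11324123663869813
 tab [ 0.59840162 -0.17401754  0.11036591] yaw from tab 3.692401901975633 0.12386415810128631 dir [ 0.04596064 -0.99894327]
 ring ((504.2455139160156, 196.0511016845703), 66.01216888427734) 0.01870887461827281 [496.00937 191.57564] 1804
 stem [0.49732808 0.19298999 0.05624754] 56
 ears 25 24 [0.52101399 0.18549101 0.05094698] [0.47026436 0.19567901 0.04972674]
  dir [0.20742923 0.97825   ] [0.51750538 0.17493142 0.03562825] [0.52450575 0.19730467 0.05576871]
  dir [0.22785412 0.9736953 ] [0.46645377 0.18639235 0.03085568] [0.47328262 0.20867471 0.05591559]
```

```bash
python3 -m handwheel '{"travel":[[0.02,-0.042,0],[0.02,-0.042,0],[0.02,-0.042,0],[0.02,-0.042,0],[0.02,-0.042,0],[0.02,-0.042,0],[0.02,-0.042,0],[0.02,-0.042,0]],"turn":[0.054,0.054,0.054,0.054,0.054,0.054,0.054,0.054],"claw":[255,255,255,255,255,255,255,255]}'
python3 -m handwheel '{"travel":[[0.025,-0.041,0],[0.025,-0.041,0],[0.025,-0.041,0],[0.025,-0.041,0],[0.025,-0.041,0],[0.025,-0.041,0],[0.025,-0.041,0],[0.025,-0.041,0]],"turn":[0,0,0,0,0,0,0,0],"claw":[255,255,255,255,255,255,255,255]}'
```

```text
time: 0.9
position: [0.4018, 0.2924, 0.2274]
tool_rot: [0.107, -3.14, 0.0]
force: [0.4, 0.8, 0.4]
gripper_width: 0.0334
gripper_force: 0.0
time: 1.7
position: [0.602, -0.0354, 0.2273]
tool_rot: [0.104, -3.14, -0.0]
force: [1.4, 1.1, 0.9]
gripper_width: 0.0006
gripper_force: 0.0
```

```bash
python3 -m handwheel '{"travel":[[0.0125,-0.0335,0],[0.0125,-0.0335,0],[0.0125,-0.0335,0],[0.0125,-0.0335,0],[0,0,-0.04],[0,0,-0.04],[0,0,-0.037],[0,0,0]],"turn":[0,0,0,0,0,0,0,0],"claw":[255,255,255,255,255,255,255,255]}'
python3 - <<'E'
from workcell import r
import cv2
p,z=r.capture("scene");cv2.imwrite("pics/s1.png",cv2.resize(p[130:250,210:370,::-1],None,fx=5,fy=5,interpolation=cv2.INTER_CUBIC)) 
print(r.state()["position"],r.state()["force"])
E
```

```text
time: 2.5
position: [0.6485, -0.1669, 0.1056]
tool_rot: [0.104, -3.132, -0.002]
force: [-0.8, 0.9, 0.5]
gripper_width: 0.0006
gripper_force: 0.0
[ 0.65007566 -0.16746242  0.10873369] [0.10353679 0.02117328 0.74653092]
```

View pics/s1.png

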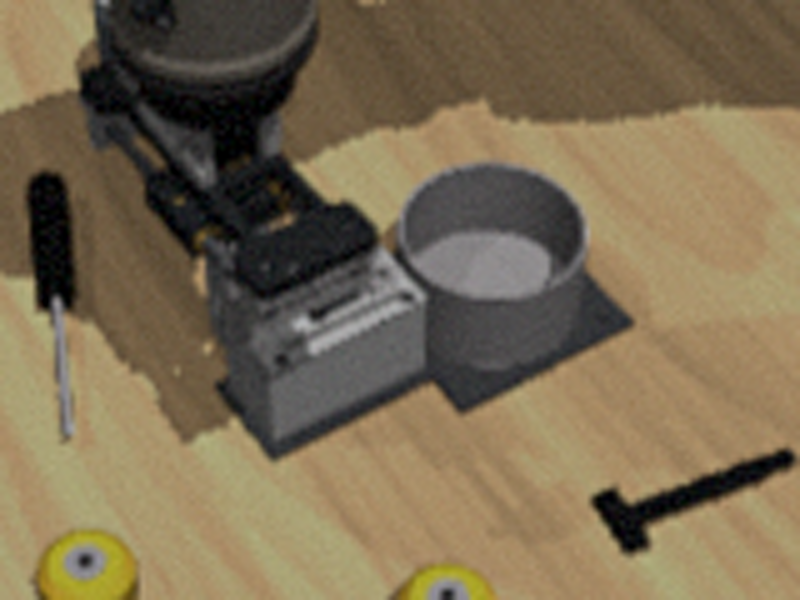

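```bash
python3 -m handwheel '{"travel":[[-0.010,-0.001,0],[-0.01,-0.001,0],[-0.01,-0.0007,0],[-0.01,-0.0006,0],[-0.01,-0.0006,0],[-0.01,-0.0006,0],[-0.01,-0.0006,0],[0,0,0]],"turn":[0,0,0,0,0,0,0,0],"claw":[255,255,255,255,255,255,255,255]}'
python3 -m handwheel '{"travel":[[-0.006,-0.0004,0],[0,0,0]],"turn":[0,0],"claw":[255,255]}'
```

```text
time: 3.35
position: [0.5809, -0.173, 0.1111]
tool_rot: [-0.103, 3.139, 0.0]
force: [5.5, -1.1, 2.4]
gripper_width: 0.0003
gripper_force: 2.3
time: 3.55
position: [0.5758, -0.1733, 0.1109]
tool_rot: [-0.104, 3.139, -0.0]
force: [4.8, -0.2, 4.1]
gripper_width: 0.0004
gripper_force: 2.6
```

```bash
python3 -m handwheel '{"travel":[[-0.006,-0.0004,0],[-0.004,-0.0003,0],[0,0,0]],"turn":[0,0,0],"claw":[255,255,255]}'
python3 -m handwheel '{"travel":[[-0.002,-0.0001,0],[0,0,0]],"turn":[0,0],"claw":[255,255]}'
```

```text
time: 3.85
position: [0.566, -0.1738, 0.1108]
tool_rot: [-0.104, 3.139, -0.0]
force: [6.6, 0.4, 2.8]
gripper_width: 0.0004
gripper_force: 3.0
time: 4.05
position: [0.5644, -0.1739, 0.1108]
tool_rot: [-0.104, 3.139, -0.0]
force: [5.6, -0.2, 4.1]
gripper_width: 0.0006
gripper_force: 3.1
```

```bash
python3 -m handwheel '{"travel":[[-0.002,-0.0001,0],[0,0,0]],"turn":[0,0],"claw":[255,255]}'
python3 -m handwheel '{"travel":[[-0.002,-0.0001,0],[0,0,0]],"turn":[0,0],"claw":[255,255]}'
```

```text
time: 4.25
position: [0.5637, -0.174, 0.1109]
tool_rot: [-0.105, 3.136, -0.001]
force: [13.7, -1.1, -2.4]
gripper_width: 0.0005
gripper_force: 6.6
time: 4.45
position: [0.5634, -0.174, 0.1111]
tool_rot: [-0.106, 3.133, -0.003]
force: [23.5, -1.0, -10.3]
gripper_width: 0.0002
gripper_force: 11.8
```

```bash
python3 - <<'E'
from workcell import r
import cv2
p,z=r.capture("scene");a=cv2.resize(p[145:225,240:340,::-1],None,fx=4,fy=4,interpolation=cv2.INTER_CUBIC)
p,z=r.capture("top");b=cv2.resize(p[198:312,298:368,::-1],None,fx=4,fy=4,interpolation=cv2.INTER_CUBIC)
o=cv2.copyMakeBorder(a,0,456-320,0,0,cv2.BORDER_CONSTANT);cv2.imwrite("pics/s2.png",cv2.hconcat([o,b]))
E
```

```text
(no output)
```

View pics/s2.png

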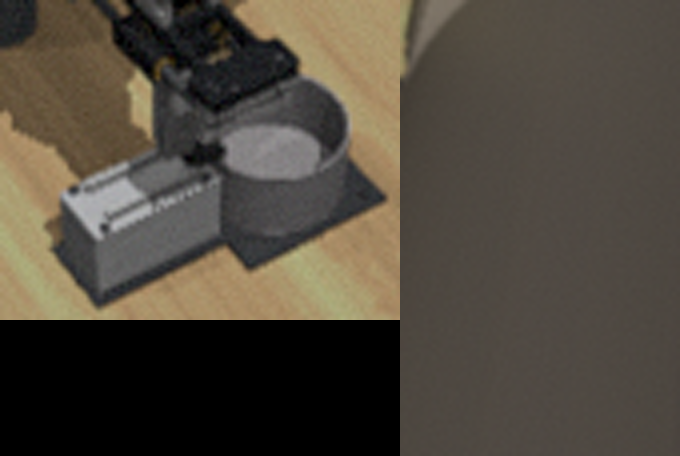

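The slide is on its stop: the force rose sharply to 23 N with no further travel. I'll back off, lift, and check that the bearing is in the tin.

```bash
python3 -m handwheel '{"travel":[[0.012,0.0008,0],[0.014,0.001,0],[0.014,0.001,0],[0.014,0.001,0],[0.014,0.001,0],[0.014,0.001,0],[0.014,0.001,0],[0.0,0.0,0.04]],"turn":[0,0,0,0,0,0,0,0],"claw":[255,255,255,255,255,255,255,255]}'
python3 -m handwheel '{"travel":[[0,0,0.05],[0,0.04,0.03],[-0.01,0.048,0],[-0.01,0.048,0],[-0.01,0.048,0],[-0.01,0.048,0]],"turn":[0,-0.05,-0.05,-0.06,-0.06,-0.06],"claw":[255,150,0,0,0,0]}'
python3 - <<'E'
from workcell import r
import cv2
p,z=r.capture("scene");a=cv2.resize(p[145:225,240:340,::-1],None,fx=4,fy=4,interpolation=cv2.INTER_CUBIC)
p,z=r.capture("top");b=cv2.resize(p[198:312,298:368,::-1],None,fx=4,fy=4,interpolation=cv2.INTER_CUBIC)
o=cv2.copyMakeBorder(a,0,456-320,0,0,cv2.BORDER_CONSTANT);cv2.imwrite("pics/s3.png",cv2.hconcat([o,b]))
E
```

```text
time: 5.35
position: [0.6537, -0.1657, 0.1453]
tool_rot: [0.106, -3.13, -0.002]
force: [0.6, 0.4, 0.2]
gripper_width: 0.0003
gripper_force: 0.0
time: 5.95
position: [0.6142, 0.0663, 0.23]
tool_rot: [-0.339, -3.121, 0.001]
force: [0.9, 0.6, 0.1]
gripper_width: 0.0371
gripper_force: 0.0
```

View pics/s3.png

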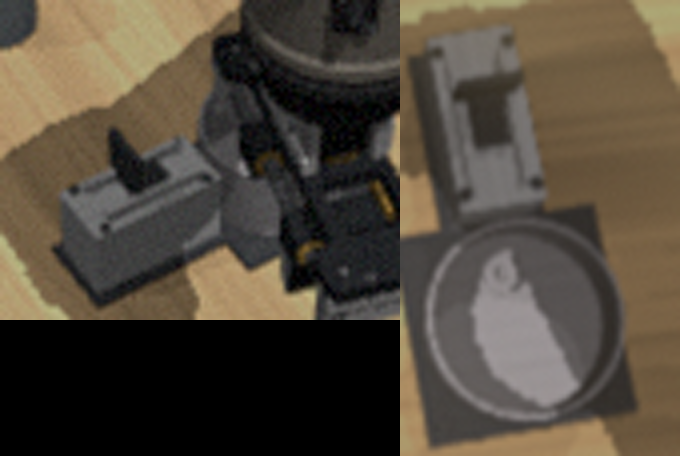

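The bearing lies in the tin at about (500,272) in the right crop, and the slide has sprung back. Now for the stem.

```bash
python3 -m handwheel '{"travel":[[-0.029,0.0315,0],[-0.029,0.0315,0],[-0.029,0.0315,0],[-0.029,0.0315,0],[0,0,0],[0,0,0]],"turn":[0,0,0,0,0,0],"claw":[0,0,0,0,0,0]}'
```

```text
time: 6.65
position: [0.4988, 0.191, 0.2303]
tool_rot: [-0.332, -3.123, 0.001]
force: [0.8, -0.5, 0.5]
gripper_width: 0.0922
gripper_force: 0.0
```

```bash
python3 -m handwheel '{"travel":[[-0.001,0.002,-0.035],[0,0,-0.035],[0,0,-0.035],[0,0,-0.03],[0,0,-0.025],[0,0,-0.015],[0,0,-0.009],[0,0,0]],"turn":[0,0,0,0,0,0,0,0],"claw":[0,0,0,0,0,0,0,0]}'
python3 -m handwheel '{"travel":[[0,0,0],[0,0,0]],"turn":[0,0],"claw":[0,0]}'
```

```text
time: 7.45
position: [0.4985, 0.1913, 0.0454]
tool_rot: [-0.337, -3.122, 0.003]
force: [-0.7, 0.1, 0.9]
gripper_width: 0.0944
gripper_force: 0.0
time: 7.65
position: [0.4991, 0.1926, 0.0473]
tool_rot: [0.336, 3.123, 0.001]
force: [-0.0, -0.3, -0.7]
gripper_width: 0.0943
gripper_force: 0.0
```

```bash
python3 -m handwheel '{"travel":[[-0.0015,0.0004,-0.001],[0,0,0],[0,0,0],[0,0,0],[0,0,0],[0,0,0],[0,0,0],[0,0,0]],"turn":[0,0,0,0,0,0,0,0],"claw":[60,120,180,190,200,225,255,255]}'
python3 -m handwheel '{"travel":[[0,0,0],[0,0,0],[0,0,0],[0,0,0]],"turn":[0,0,0,0],"claw":[255,255,255,255]}'
```

```text
time: 8.45
position: [0.497, 0.193, 0.0455]
tool_rot: [-0.335, -3.124, 0.0]
force: [0.2, -0.4, 1.1]
gripper_width: 0.0334
gripper_force: 0.0
time: 8.85
position: [0.4969, 0.1929, 0.0454]
tool_rot: [-0.335, -3.123, 0.0]
force: [0.1, -1.0, 0.6]
gripper_width: 0.0214
gripper_force: 30.0
```

```bash
python3 -m handwheel '{"travel":[[0,0,0.004],[0,0,0.01],[0,0,0.02],[0,0,0.03],[0,0,0.03],[0,0,0.03],[0,0,0.01],[0,0,0]],"turn":[0,0,0,0,0,0,0,0],"claw":[255,255,255,255,255,255,255,255]}'
python3 -m handwheel '{"travel":[[0,-0.015,0],[-0.002,-0.03,0],[-0.004,-0.04,0],[-0.004,-0.04,0],[-0.003,-0.04,0],[-0.003,-0.04,0],[-0.003,-0.04,0],[-0.002,-0.04,0]],"turn":[0,0,0,0,0,0,0,0],"claw":[255,255,255,255,255,255,255,255]}'
python3 -m handwheel '{"travel":[[0,-0.04,0],[0,-0.03,0],[0,-0.015,0],[0,-0.004,0],[0,0,0],[0,0,0]],"turn":[0,0,0,0,0,0],"claw":[255,255,255,255,255,255]}'
python3 - <<'E'
from workcell import r
import cv2
s=r.state();print(s["position"],s["q"],s["gripper_width"])
p,z=r.capture("scene");cv2.imwrite("pics/s4.png",cv2.resize(p[120:240,230:390,::-1],None,fx=4,fy=4,interpolation=cv2.INTER_CUBIC))
E
```

```text
time: 9.65
position: [0.4975, 0.1934, 0.1808]
tool_rot: [0.335, 3.122, 0.003]
force: [0.2, -0.3, -3.2]
gripper_width: 0.0216
gripper_force: 30.0
time: 10.45
position: [0.4743, -0.0942, 0.1782]
tool_rot: [-0.336, -3.121, 0.001]
force: [1.3, 0.5, -2.6]
gripper_width: 0.0214
gripper_force: 30.0
time: 11.05
position: [0.4755, -0.1802, 0.1788]
tool_rot: [-0.334, -3.122, -0.0]
force: [0.8, 0.3, -2.5]
gripper_width: 0.0214
gripper_force: 30.0
[ 0.47554629 -0.18019158  0.1788236 ] [-0.2931418   0.23670603  0.61523882  2.05151384 -0.17291314  0.90416405
  1.77416396] 0.02143219669297624
```

View pics/s4.png

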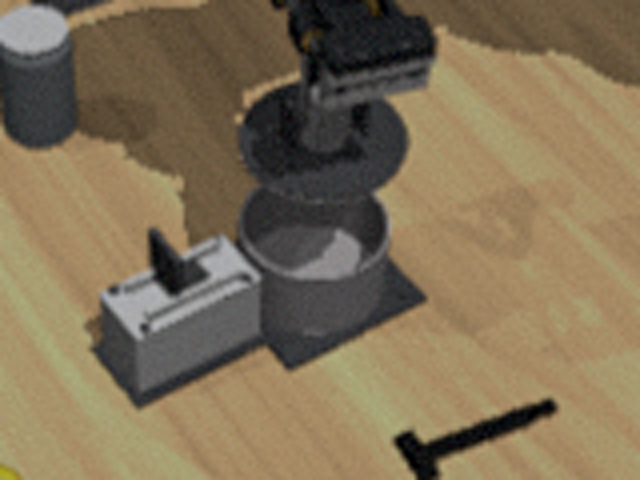

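Lids are held level over the tin with the ears up. Lowering.

```bash
python3 -m handwheel '{"travel":[[0,-0.001,-0.012],[0,0,-0.02],[0,0,-0.018],[0,0,-0.01],[0,0,-0.006],[0,0,-0.003],[0,0,0],[0,0,0]],"turn":[0,0,0,0,0,0,0,0],"claw":[255,255,255,255,255,255,255,255]}'
python3 -m handwheel '{"travel":[[0,0,-0.002],[0,0,-0.002],[0,0,-0.002],[0,0,-0.001],[0,0,0]],"turn":[0,0,0,0,0],"claw":[255,255,255,255,255]}'
```

```text
time: 11.9
position: [0.4763, -0.1821, 0.1109]
tool_rot: [0.335, 3.123, -0.0]
force: [0.6, -0.7, -3.3]
gripper_width: 0.0213
gripper_force: 30.0
time: 12.4
position: [0.4759, -0.182, 0.1033]
tool_rot: [-0.335, -3.123, 0.0]
force: [-0.3, 0.0, -2.8]
gripper_width: 0.0213
gripper_force: 30.0
```

```bash
python3 -m handwheel '{"travel":[[0,0,-0.0015],[0,0,-0.0015],[0,0,0],[0,0,0]],"turn":[0,0,0,0],"claw":[255,255,255,255]}'
python3 -m handwheel '{"travel":[[0,0,-0.0008],[0,0,0],[0,0,0]],"turn":[0,0,0],"claw":[255,255,255]}'
```

```text
time: 12.8
position: [0.4759, -0.182, 0.1004]
tool_rot: [-0.335, -3.124, 0.0]
force: [0.1, 0.0, -3.4]
gripper_width: 0.0212
gripper_force: 30.0
time: 13.1
position: [0.4759, -0.182, 0.0997]
tool_rot: [-0.335, -3.124, 0.0]
force: [-0.1, 0.6, -2.4]
gripper_width: 0.0217
gripper_force: 30.0
```

```bash
python3 -m handwheel '{"travel":[[0,0,-0.0006],[0,0,0],[0,0,0]],"turn":[0,0,0],"claw":[255,255,255]}'
python3 -m handwheel '{"travel":[[0,0,-0.0006],[0,0,0],[0,0,0]],"turn":[0,0,0],"claw":[255,255,255]}'
```

```text
time: 13.4
position: [0.476, -0.182, 0.0994]
tool_rot: [0.335, 3.123, 0.0]
force: [-2.7, 1.3, 6.3]
gripper_width: 0.0215
gripper_force: 30.0
time: 13.7
position: [0.4761, -0.182, 0.0993]
tool_rot: [0.335, 3.123, 0.001]
force: [-7.5, 3.0, 21.8]
gripper_width: 0.0211
gripper_force: 30.0
```

Contact came at exactly the expected seated height. I'll ease the press, let go, and rise.

```bash
python3 -m handwheel '{"travel":[[0,0,0.0008],[0,0,0],[0,0,0],[0,0,0],[0,0,0],[0,0,0],[0,0,0],[0,0,0]],"turn":[0,0,0,0,0,0,0,0],"claw":[255,255,180,140,100,60,0,0]}'
python3 -m handwheel '{"travel":[[0,0,0],[0,0,0],[0,0,0.01],[0,0,0.02],[0,0,0.03],[0,0,0.02],[0,0,0]],"turn":[0,0,0,0,0,0,0],"claw":[0,0,0,0,0,0,0]}'
python3 -m handwheel '{"travel":[[0,0,0],[0,0,0],[0,0,0],[0,0,0],[0,0,0],[0,0,0],[0,0,0],[0,0,0]],"turn":[-0.131,-0.131,-0.131,-0.131,-0.131,-0.131,-0.131,-0.131],"claw":[0,0,0,0,0,0,0,0]}'
python3 -m handwheel '{"travel":[[0,0,0],[0,0,0],[0,0,0],[0,0,0],[0,0,0],[0,0,0]],"turn":[-0.131,-0.131,-0.131,-0.131,0,0],"claw":[0,0,0,0,0,0]}'
python3 - <<'E'
from workcell import r
import cv2,pickle
s=r.state();print(s["position"],s["tool_rot"],s["q"])
m=r.camera_model("wrist");p,z=r.capture("wrist");d={"wrist":(m,p,z)}
m=r.camera_model("scene");q,z=r.capture("scene");d["scene"]=(m,q,z);pickle.dump(d,open("d1.pkl","wb"))
a=cv2.resize(p[:,:,::-1],(480,360));b=cv2.resize(q[145:225,240:340,::-1],None,fx=3,fy=3,interpolation=cv2.INTER_CUBIC)
cv2.imwrite("pics/s5.png",cv2.hconcat([a,cv2.copyMakeBorder(b,0,120,0,0,cv2.BORDER_CONSTANT)]))
E
```

```text
time: 14.5
position: [0.4759, -0.182, 0.0992]
tool_rot: [-0.335, -3.124, 0.0]
force: [0.2, 0.1, 0.5]
gripper_width: 0.0642
gripper_force: 0.0
time: 15.2
position: [0.4773, -0.1825, 0.1823]
tool_rot: [0.335, 3.119, 0.0]
force: [0.1, 0.8, -0.2]
gripper_width: 0.094
gripper_force: 0.0
time: 16.0
position: [0.4757, -0.182, 0.1792]
tool_rot: [-1.86, -2.531, 0.0]
force: [0.0, -0.3, 0.0]
gripper_width: 0.0939
gripper_force: 0.0
time: 16.6
position: [0.4758, -0.1819, 0.1791]
tool_rot: [-2.443, -1.975, 0.001]
force: [0.0, -0.3, -0.5]
gripper_width: 0.0938
gripper_force: 0.0
[ 0.4758194  -0.18185974  0.17914709] [-2.44270148e+00 -1.97519850e+00  7.33066788e-04] [-0.56032026  0.31582992  0.96729085  2.06114626 -0.325913    0.92370699
  0.37331369]
```

View pics/s5.png

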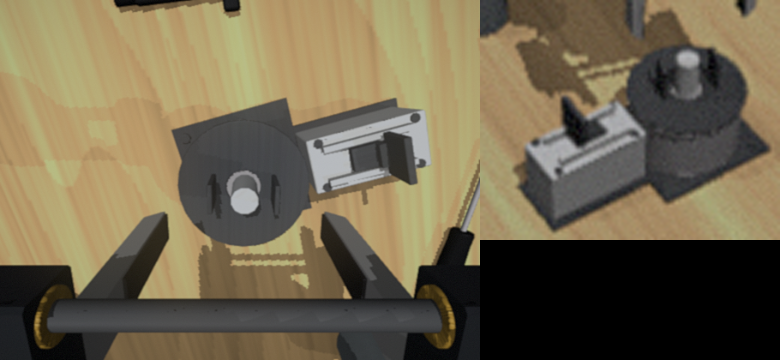

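Both lids sit level on the tin. In the wrist view the ears are at about (213,195) and (277,195), lined up with the fingers. One check of the ear positions by depth.

```bash
python3 - <<'E'
import pickle;from h import *
d=pickle.load(open("d1.pkl","rb"))
for n in d:
    m,p,z=d[n];w=cloud(m,z).reshape(-1,3);g=p.reshape(-1,3).mean(1);r=np.hypot(w[:,0]-.476,w[:,1]+.181)
    e=w[(r<.04)&(w[:,2]>.085)&(w[:,2]<.113)&(g<75)];st=w[(r<.04)&(w[:,2]>.105)&(w[:,2]<.118)&(g>110)]
    e1=e[e[:,0]>.49];e2=e[e[:,0]<.463];print(n,"stem",st.mean(0),len(st),"ears",e1.mean(0),e2.mean(0),len(e1),len(e2),"ang",np.degrees(np.arctan2(*(e1.mean(0)-e2.mean(0))[1::-1])))
    for f in(e1,e2):print(cv2.fitLine(f[:,:2].astype(np.float32),cv2.DIST_L2,0,.001,.001).ravel()[:2],f.min(0),f.max(0))
    q=w[(r<.056)&(r>.035)&(abs(w[:,2]-.073)<.006)];A=np.c_[q[:,:2]-[.476,-.181],np.ones(len(q))];print("plane",np.linalg.lstsq(A,q[:,2],rcond=None)[0])
E
```

```text
wrist stem [ 0.47686995 -0.18089956  0.11023527] 789 ears [ 0.50118019 -0.18486349  0.10323827] [ 0.45171815 -0.1737064   0.10357319] 341 349 ang -12.711396142656124
[0.23626326 0.9716891 ] [ 0.49703773 -0.19836056  0.08540332] [ 0.50562723 -0.17485569  0.10963396]
[0.21636818 0.97631186] [ 0.44652588 -0.18660722  0.0856972 ] [ 0.45511309 -0.16324138  0.10963979]
plane [-0.00038349  0.00058392  0.07228834]
scene stem [ 0.47742889 -0.17891623  0.11073537] 35 ears [ 0.50299891 -0.1822017   0.09999739] [ 0.45263974 -0.17183771  0.0985655 ] 33 35 ang -11.629187407712541
[0.18021591 0.9836271 ] [ 0.49880988 -0.19730096  0.0853698 ] [ 0.50652631 -0.17034717  0.11182089]
[0.16210055 0.98677427] [ 0.44845754 -0.18632076  0.08504529] [ 0.45621036 -0.16072623  0.10992252]
plane [ 0.00313803 -0.00214024  0.07225428]
```

```bash
python3 -m handwheel '{"travel":[[0.0004,0.0008,-0.02],[0,0,-0.02],[0,0,-0.018],[0,0,-0.01],[0,0,-0.007],[0,0,-0.004],[0,0,0],[0,0,0]],"turn":[0,0,0,0,0,0,0,0],"claw":[0,0,0,0,0,0,0,0]}'
python3 -m handwheel '{"travel":[[0,0,0],[0,0,0],[0,0,0],[0,0,0],[0,0,0],[0,0,0],[0,0,0],[0,0,0]],"turn":[0,0,0,0,0,0,0,0],"claw":[30,60,80,90,98,105,255,255]}'
python3 -m handwheel '{"travel":[[0,0,0],[0,0,0],[0,0,0]],"turn":[0,0,0],"claw":[255,255,255]}'
```

```text
time: 17.5
position: [0.4766, -0.1813, 0.1007]
tool_rot: [2.447, 1.97, 0.001]
force: [0.4, 0.9, 1.1]
gripper_width: 0.0943
gripper_force: 0.0
time: 18.3
position: [0.4762, -0.1812, 0.1002]
tool_rot: [-2.447, -1.97, 0.0]
force: [-2.0, 1.0, 2.5]
gripper_width: 0.0557
gripper_force: 30.0
time: 18.6
position: [0.4762, -0.1812, 0.1002]
tool_rot: [-2.447, -1.97, 0.0]
force: [-2.4, 0.8, 3.6]
gripper_width: 0.0558
gripper_force: 30.0
```

```bash
python3 -m handwheel '{"travel":[[0,0,0.003],[0,0,0.006],[0,0,0.01],[0,0,0.012],[0,0,0.012],[0,0,0.012],[0,0,0.012],[0,0,0.012]],"turn":[0,0,0,0,0,0,0,0],"claw":[255,255,255,255,255,255,255,255]}'
python3 -m handwheel '{"travel":[[0,0,0.012],[0,0,0.008],[0,0,0.004],[0,0,0],[0,0,0],[0,0,0]],"turn":[0,0,0,0,0,0],"claw":[255,255,255,255,255,255]}'
python3 - <<'E'
from workcell import r
import cv2
from h import *
s=r.state();print(s["position"],s["force"],s["gripper_width"])
m=r.camera_model("scene");q,z=r.capture("scene");w=cloud(m,z)
W=w[145:225,240:345].reshape(-1,3);rr=np.hypot(W[:,0]-.4765,W[:,1]+.181)
k=W[(rr<.054)&(rr>.02)&(abs(W[:,2]-.069)<.006)];print("plate",len(k),np.linalg.lstsq(np.c_[k[:,:2]-[.476,-.181],np.ones(len(k))],k[:,2],rcond=None)[0])
cv2.imwrite("pics/s6.png",cv2.resize(q[110:230,230:390,::-1],None,fx=4,fy=4,interpolation=cv2.INTER_CUBIC))
E
```

```text
time: 19.4
position: [0.4764, -0.1812, 0.1804]
tool_rot: [2.447, 1.97, 0.0]
force: [0.4, 0.0, -1.4]
gripper_width: 0.056
gripper_force: 30.0
time: 20.0
position: [0.4761, -0.1811, 0.2029]
tool_rot: [-2.447, -1.97, 0.001]
force: [0.2, 0.1, -1.3]
gripper_width: 0.0558
gripper_force: 30.0
[ 0.47608778 -0.18111671  0.20285152] [ 0.20921267  0.14420856 -1.34024449] 0.05584071826210404
plate 619 [-0.00051974 -0.0015528   0.06821841]
```

View pics/s6.png

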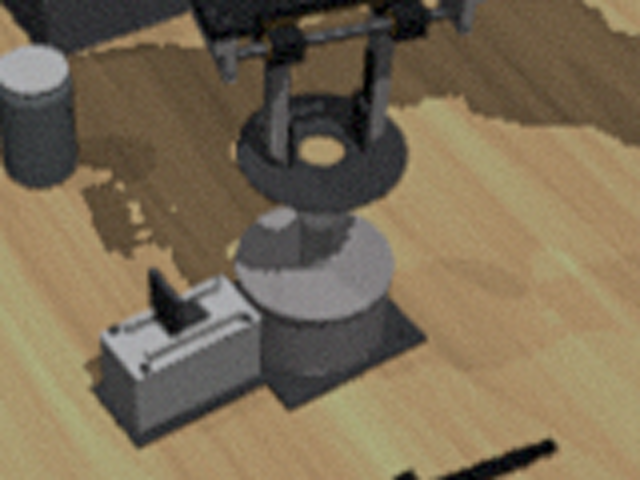

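The outer lid hangs alone in the gripper with about 1.3 N of load. The inner lid is seated level on the tin, and its stem top is well below the ring. Handing in.

```bash
python3 -c "
from workcell import r
print(r.sign_off())"
```

```text
the job is handed in; nothing more can be done
None
```

I've handed the job in: the bearing is in the tin, the slide has sprung back, the inner lid is seated level on the tin, and the gripper is holding the outer lid about 60 mm clear of the stem, after about 20 s of robot time.

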